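# Set out the presser's row in reverse

## Robot

A 7-joint arm with a two-finger parallel gripper is mounted at the origin on the work surface. World frame = base frame: x ahead of the robot, y to its left, z up, the work surface at z = 0. Lengths are in m, angles in rad, forces in N, time in s.
With the tool pointing down it reaches from about 0.425 to 0.825 m from the base axis. Payload 3.6 kg.
Tool frame: the origin (TCP) lies midway between the tips of the shut fingers; the grasp point (between the pads) lies 19 mm behind it; z points along the fingers, y is the line along which they close (so a half turn about z gives the same grasp; the last joint's range is limited). The gripper opens to 93 mm and grips with 3 to 60 N. Pads are 15 mm wide; open, the fingers measure 128 mm over their backs; the gripper's body (75 mm by 188 mm) begins 65 mm behind the grasp point.
Start: joints at [1.202, 0.615, -0.013, 1.423, 0.008, 1.103, -0.04], TCP at [0.218, -0.612, 0.18] pointing down, gripper open.
Joint ranges: [-3.12, 3.12], [-0.3, 2.06], [-1.34, 1.32], [0.26, 2.42], [-1.36, 4.5], [0.01, 1.98], [-2.84, 2.84]. Speed limits (rad/s): [2.79, 2.79, 3.14, 3.14, 3.14, 3.14, 3.14].

## Interface

Orientations are given as a unit quaternion [x, y, z, w].
In Python, from bench import ctrl, read_camera gives the robot as it stands. The module is installed in compiled form; this text tells all that it offers.
- The arm moves only by the tool arm_command, never from a script. Its argument "rows" is a list that holds one entry, the list of rows, each a list of 6 numbers: the shift along the tool's x, y, z in mm, then the turn, a rotation vector about the tool's x, y, z in rad. A call has exactly 10 rows; each row is the pose to reach, as a shift and turn from the pose commanded when the call began, along the tool's axes at that moment; what a row does not reach only later rows make up. A row lasts 1/10 s, in which the tool goes at most 50 mm and 8.59 degrees, less where a joint would pass 70% of its speed; a pose out of reach is approached as far as the arm can. A call with a gripper value outside its range is refused whole. "fingers" is the finger opening in mm, from 0 to 93, set as the call begins (left out, the last holds). The fingers move at their own pace and stop on an object; the grip force is fixed at half the most. Time passes only in rows, so rows that repeat a pose let the fingers close, or fill a call up. It gives the time, the measured TCP pose, the force and the opening at its end, in the units of the state.
- ctrl.sense(): the state, without advancing time (a new reading comes with each control period).
- read_camera(name): name is "side" or "top" or "wrist"; returns a dict with "pixels" (480x640x3 uint8, red, green, blue), "fx", "fy", "cx", "cy" (pixels), "position" and "attitude" of the camera in the world; the wrist camera has in their place "hand_eye" (4x4, takes a point from camera to tool coordinates, whose origin is the TCP and whose axes are the flange's). Camera axes: x right, y down, z forward; pixel columns grow to the right and rows downward; lengths in m; the calibration is good to about 2 mm. A picture is of the moment at which its call begins: read the wrist's pose just before it. There is no depth.
- ctrl.close_job(): hands the job in, once; it reports no verdict.
The state is a dict: "clock": time; "joint_pos": joint angles; "dq": joint speeds; "joint_efforts": joint torques, N m; "ee_pos": TCP position; "tool_rot": TCP orientation; "wrist_force": force on the tool from outside, world axes, zero at the start; "ft_torque": the same for the moment, N m; "gripper_width": opening from 0.0 (shut) to 1.0 (fully open).
Only numpy, scipy, OpenCV 4.12 (cv2) and the standard library are available. Lean on these libraries where they do the work, as an engineer would, in place of code of your own. Each camera call takes 0.05 s, during which the arm holds its last target. There are 200 camera calls.

## Task

The presser is moving to the other end of his ironing table, so his row of four things must be turned about: move the spray can, wax tin, jar and button box from the trays of the carrier into the empty wooden rack in reverse order, so that what stood at the left end of the row ends at the right end, and so on along the row. Each stands upright, flat on the floor of its own pocket; tip none of them over, and do not knock the iron aside.

Things in the scene. Friction and masses are not known exactly. Their poses are not given: they have to be found in the camera images.
- can: Short aluminium spray can, round, 52 mm diameter up to 66 mm, then a shoulder and a white cap of 33 mm diameter; 86 mm high in all, about 200 g. Stands upright; origin at the centre of its underside, z up. 
- tin: Low round steel wax tin, 56 mm diameter, with a dark lid of 58 mm diameter from 36 mm up to its top at 50 mm; about 150 g. Stands upright; origin at the centre of its underside, z up. 
- jar: White ceramic jar, round, 50 mm diameter up to 56 mm, with a 46 mm cork from 62 mm up to its top at 74 mm; about 180 g. Stands upright; origin at the centre of its underside, z up. 
- box: Square wooden button box 46 x 46 mm, pale with a dark lid, 60 mm high plus a 6 mm brass knob of 12 mm diameter on top; about 120 g. Stands upright; origin at the centre of its underside, z up. x and y square to its sides; it may stand turned by up to 0.4 rad in its tray.
- tray_can: Fixed square aluminium tray 80 x 80 mm, rim 10 mm high, 3 mm thick, floor 3 mm thick, where the spray can stands at the start (within 4 mm of its middle). Origin: centre of its underside, 8 mm above the table; y: along the dark steel carrier, to the left seen from the robot. The four trays are alike, in a straight row 90 mm apart, in an order that varies.
- tray_tin: Fixed square aluminium tray 80 x 80 mm, rim 10 mm high, 3 mm thick, floor 3 mm thick, where the wax tin stands at the start (within 4 mm of its middle). Origin: centre of its underside, 8 mm above the table; y: along the dark steel carrier, to the left seen from the robot. The four trays are alike, in a straight row 90 mm apart, in an order that varies.
- tray_jar: Fixed square aluminium tray 80 x 80 mm, rim 10 mm high, 3 mm thick, floor 3 mm thick, where the jar stands at the start (within 4 mm of its middle). Origin: centre of its underside, 8 mm above the table; y: along the dark steel carrier, to the left seen from the robot. The four trays are alike, in a straight row 90 mm apart, in an order that varies.
- tray_box: Fixed square aluminium tray 80 x 80 mm, rim 10 mm high, 3 mm thick, floor 3 mm thick, where the button box stands at the start (within 4 mm of its middle). Origin: centre of its underside, 8 mm above the table; y: along the dark steel carrier, to the left seen from the robot. The four trays are alike, in a straight row 90 mm apart, in an order that varies.
- rack: Fixed wooden rack, 80 (x) by 360 mm (y): a row of four pockets, 68 (x) by 78 mm (y) inside, floors 10 mm and dark walls 18 mm above the table. Origin: centre of its underside; x away from the robot, y to the left. Pocket centres: x = 0, y = 135, 45, -45, -135 mm. Carrier and rack stand about 170 mm apart, either may be the nearer, each turned up to 0.12 rad.
- iron: Bystander, to the right of the racks: a white electric iron, about 220 x 110 x 135 mm, 1.3 kg, flat on its sole and pointing away from the robot. Origin: on the table under its body. A steel tea mug and a clothes brush stand to the left of the racks.
Things that resemble listed ones, but are neither listed nor needed, are in the scene too. Leave any blue, green or purple look-alike of the tin alone.

How it is judged:
At the end, for the whole second after the job is handed in: The four things are in the four pockets of the rack in the reverse of the order of their trays, each within 16 mm (across) and 18 mm (along the row) of its pocket's centre, its underside within 6 mm of the pocket floor, upright within 0.09 rad (5 degrees), released and at rest (z of can in the frame of rack between 0.004 and 0.014 m and x of can in the frame of rack between -0.016 and 0.016 m and (y of can in the frame of rack between 0.117 and 0.153 m or y of can in the frame of rack between 0.027 and 0.063 m or y of can in the frame of rack between -0.063 and -0.027 m or y of can in the frame of rack between -0.153 and -0.117 m) and angle between each of can, tin, jar, box's own z axis and vertical below 0.09 rad and linear speed of each of can, tin, jar, box below 0.02 m/s and angular speed of each of can, tin, jar, box below 0.15 rad/s and z of tin in the frame of rack between 0.004 and 0.014 m and x of tin in the frame of rack between -0.016 and 0.016 m and (y of tin in the frame of rack between 0.117 and 0.153 m or y of tin in the frame of rack between 0.027 and 0.063 m or y of tin in the frame of rack between -0.063 and -0.027 m or y of tin in the frame of rack between -0.153 and -0.117 m) and z of jar in the frame of rack between 0.004 and 0.014 m and x of jar in the frame of rack between -0.016 and 0.016 m and (y of jar in the frame of rack between 0.117 and 0.153 m or y of jar in the frame of rack between 0.027 and 0.063 m or y of jar in the frame of rack between -0.063 and -0.027 m or y of jar in the frame of rack between -0.153 and -0.117 m) and z of box in the frame of rack between 0.004 and 0.014 m and x of box in the frame of rack between -0.016 and 0.016 m and (y of box in the frame of rack between 0.117 and 0.153 m or y of box in the frame of rack between 0.027 and 0.063 m or y of box in the frame of rack between -0.063 and -0.027 m or y of box in the frame of rack between -0.153 and -0.117 m) and ((y of tray_can in the frame of tray_tin above 0 m and y of tin in the frame of rack above -0.09 m and y of can in the frame of rack below -0.09 m) or (y of tray_can in the frame of tray_tin above 0 m and y of tin in the frame of rack above 0 m and y of can in the frame of rack below 0 m) or (y of tray_can in the frame of tray_tin above 0 m and y of tin in the frame of rack above 0.09 m and y of can in the frame of rack below 0.09 m) or (y of tray_can in the frame of tray_tin below 0 m and y of can in the frame of rack above -0.09 m and y of tin in the frame of rack below -0.09 m) or (y of tray_can in the frame of tray_tin below 0 m and y of can in the frame of rack above 0 m and y of tin in the frame of rack below 0 m) or (y of tray_can in the frame of tray_tin below 0 m and y of can in the frame of rack above 0.09 m and y of tin in the frame of rack below 0.09 m)) and ((y of tray_can in the frame of tray_jar above 0 m and y of jar in the frame of rack above -0.09 m and y of can in the frame of rack below -0.09 m) or (y of tray_can in the frame of tray_jar above 0 m and y of jar in the frame of rack above 0 m and y of can in the frame of rack below 0 m) or (y of tray_can in the frame of tray_jar above 0 m and y of jar in the frame of rack above 0.09 m and y of can in the frame of rack below 0.09 m) or (y of tray_can in the frame of tray_jar below 0 m and y of can in the frame of rack above -0.09 m and y of jar in the frame of rack below -0.09 m) or (y of tray_can in the frame of tray_jar below 0 m and y of can in the frame of rack above 0 m and y of jar in the frame of rack below 0 m) or (y of tray_can in the frame of tray_jar below 0 m and y of can in the frame of rack above 0.09 m and y of jar in the frame of rack below 0.09 m)) and ((y of tray_can in the frame of tray_box above 0 m and y of box in the frame of rack above -0.09 m and y of can in the frame of rack below -0.09 m) or (y of tray_can in the frame of tray_box above 0 m and y of box in the frame of rack above 0 m and y of can in the frame of rack below 0 m) or (y of tray_can in the frame of tray_box above 0 m and y of box in the frame of rack above 0.09 m and y of can in the frame of rack below 0.09 m) or (y of tray_can in the frame of tray_box below 0 m and y of can in the frame of rack above -0.09 m and y of box in the frame of rack below -0.09 m) or (y of tray_can in the frame of tray_box below 0 m and y of can in the frame of rack above 0 m and y of box in the frame of rack below 0 m) or (y of tray_can in the frame of tray_box below 0 m and y of can in the frame of rack above 0.09 m and y of box in the frame of rack below 0.09 m)) and ((y of tray_tin in the frame of tray_jar above 0 m and y of jar in the frame of rack above -0.09 m and y of tin in the frame of rack below -0.09 m) or (y of tray_tin in the frame of tray_jar above 0 m and y of jar in the frame of rack above 0 m and y of tin in the frame of rack below 0 m) or (y of tray_tin in the frame of tray_jar above 0 m and y of jar in the frame of rack above 0.09 m and y of tin in the frame of rack below 0.09 m) or (y of tray_tin in the frame of tray_jar below 0 m and y of tin in the frame of rack above -0.09 m and y of jar in the frame of rack below -0.09 m) or (y of tray_tin in the frame of tray_jar below 0 m and y of tin in the frame of rack above 0 m and y of jar in the frame of rack below 0 m) or (y of tray_tin in the frame of tray_jar below 0 m and y of tin in the frame of rack above 0.09 m and y of jar in the frame of rack below 0.09 m)) and ((y of tray_tin in the frame of tray_box above 0 m and y of box in the frame of rack above -0.09 m and y of tin in the frame of rack below -0.09 m) or (y of tray_tin in the frame of tray_box above 0 m and y of box in the frame of rack above 0 m and y of tin in the frame of rack below 0 m) or (y of tray_tin in the frame of tray_box above 0 m and y of box in the frame of rack above 0.09 m and y of tin in the frame of rack below 0.09 m) or (y of tray_tin in the frame of tray_box below 0 m and y of tin in the frame of rack above -0.09 m and y of box in the frame of rack below -0.09 m) or (y of tray_tin in the frame of tray_box below 0 m and y of tin in the frame of rack above 0 m and y of box in the frame of rack below 0 m) or (y of tray_tin in the frame of tray_box below 0 m and y of tin in the frame of rack above 0.09 m and y of box in the frame of rack below 0.09 m)) and ((y of tray_jar in the frame of tray_box above 0 m and y of box in the frame of rack above -0.09 m and y of jar in the frame of rack below -0.09 m) or (y of tray_jar in the frame of tray_box above 0 m and y of box in the frame of rack above 0 m and y of jar in the frame of rack below 0 m) or (y of tray_jar in the frame of tray_box above 0 m and y of box in the frame of rack above 0.09 m and y of jar in the frame of rack below 0.09 m) or (y of tray_jar in the frame of tray_box below 0 m and y of jar in the frame of rack above -0.09 m and y of box in the frame of rack below -0.09 m) or (y of tray_jar in the frame of tray_box below 0 m and y of jar in the frame of rack above 0 m and y of box in the frame of rack below 0 m) or (y of tray_jar in the frame of tray_box below 0 m and y of jar in the frame of rack above 0.09 m and y of box in the frame of rack below 0.09 m))); the robot touches nothing.
It fails at once if one of the four things is tipped over (more than 0.8 rad) (angle between any of can, tin, jar, box's own z axis and vertical above 0.8 rad).
It fails at once if the iron is knocked aside (moved more than 30 mm) (distance of iron from where it was at the start of the episode above 0.03 m).
It also fails if it takes over 112 s, if anything falls off the work surface, if the arm or the gripper's body presses on something with over 40 N, if the wrist force passes 120 N, or if a joint passes its speed limit or range.

## Working session

There is one attempt and no reset: what is moved stays moved. The work goes in short steps, Python scripts to look and compute and a tool call to move; the robot and the scene stay as the last step left them, time stands still between calls to the robot, and variables do not carry over. Pictures are saved under pics/ and viewed, on a budget of 14 in all, crops included, one or two more only if the job needs it, and the job is handed in when it is done.

Besides the shell and the picture viewer there is one more tool, called after "Emit:" as a command line: name --argument value ..., lists and objects as JSON in quotes. arm_command: Moves the arm, as the interface text tells. Its arguments: {"type":"object","properties":{"rows":{"type":"array"},"fingers":{"type":"number"}},"required":["rows"]}

```bash
mkdir -p pics && python3 - <<'E'
from bench import ctrl, read_camera
import cv2, numpy as np, pickle
s=ctrl.sense(); print({k:np.round(v,3).tolist() for k,v in s.items()})
for n in ("side","top","wrist"):
    c=read_camera(n); cv2.imwrite(f"pics/{n}0.png",c["pixels"][:,:,::-1])
    pickle.dump((c,s),open(f"{n}0.pkl","wb"))
    print(n,{k:np.round(v,4).tolist() for k,v in c.items() if k!="pixels"})
E
```

```text
{'clock': 0.0, 'joint_pos': [1.202, 0.616, -0.013, 1.425, 0.008, 1.103, -0.04], 'dq': [0.002, 0.001, 0.001, -0.0, 0.0, -0.0, 0.001], 'joint_efforts': [0.0, -45.894, 0.21, -16.575, -0.061, 0.02, 0.0], 'ee_pos': [0.218, -0.612, 0.179], 'tool_rot': [0.985, 0.17, -0.0, -0.001], 'wrist_force': [0.16, -0.047, -0.297], 'ft_torque': [-0.071, 0.008, 0.022], 'gripper_width': 0.998}
side {'fx': 596.1271, 'fy': 596.1271, 'cx': 305.0445, 'cy': 231.6724, 'position': [-0.0449, 0.4995, 0.8675], 'attitude': [-0.307, 0.8742, -0.354, 0.1275]}
top {'fx': 505.4482, 'fy': 505.4482, 'cx': 320.9167, 'cy': 254.7535, 'position': [0.3373, -0.1469, 0.9694], 'attitude': [-0.7042, 0.7046, -0.0611, 0.0624]}
wrist {'fx': 353.7407, 'fy': 353.7407, 'cx': 322.2063, 'cy': 238.9614, 'hand_eye': [[-0.0, -0.9656, -0.2602, 0.071], [1.0, -0.0003, 0.0008, 0.0004], [-0.0009, -0.2602, 0.9656, -0.2049], [0.0, 0.0, 0.0, 1.0]]}
```

View pics/top0.png

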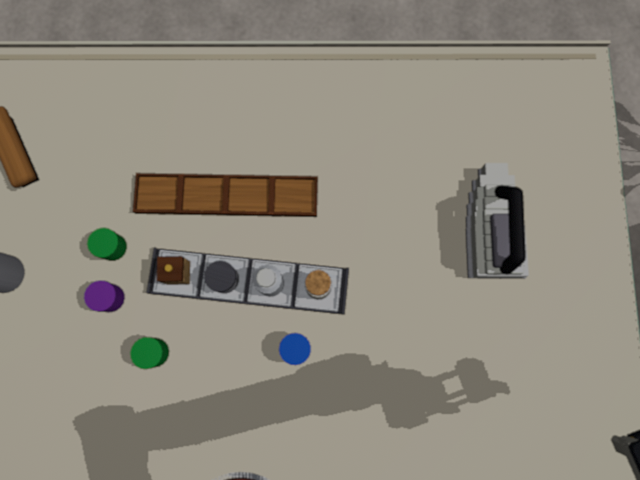

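View pics/side0.png

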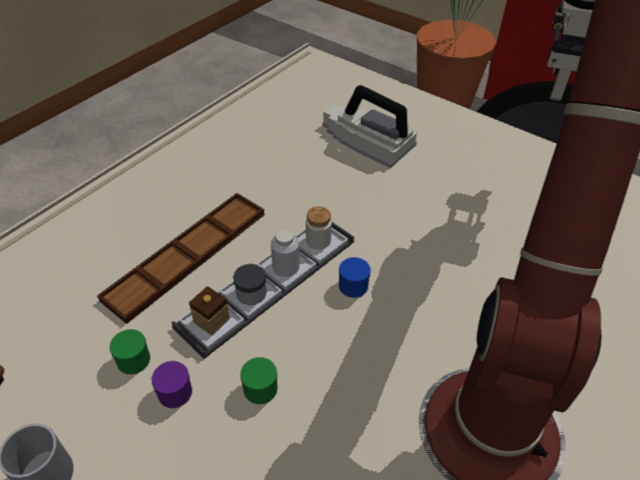

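The row from left to right is box, tin, can, jar. In the top view they are at about (170,268), (221,277), (267,279) and (318,283). The empty rack spans (135,174) to (318,216), and the iron is at right. I'll enlarge both views to pick accurate pixels.

```bash
python3 - <<'E'
import cv2
t=cv2.imread("pics/top0.png")[165:320,125:355]; s=cv2.imread("pics/side0.png")[190:355,95:360]
f=lambda a:cv2.resize(a,None,fx=3,fy=3,interpolation=cv2.INTER_CUBIC)
cv2.imwrite("pics/tc.png",f(t)); cv2.imwrite("pics/sc.png",f(s))
E
```

```text
(no output)
```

View pics/tc.png

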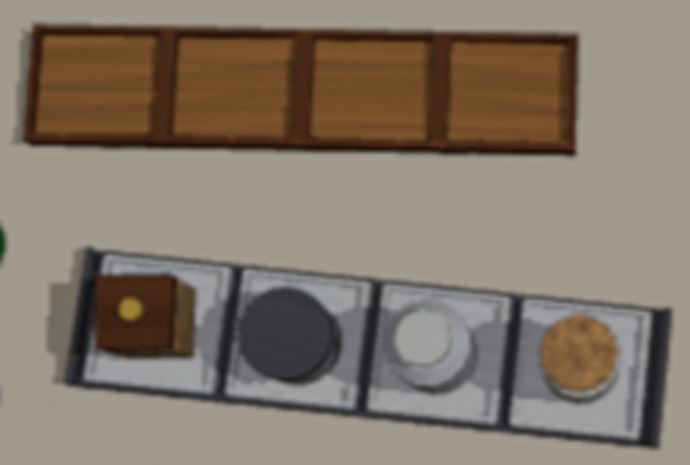

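View pics/sc.png

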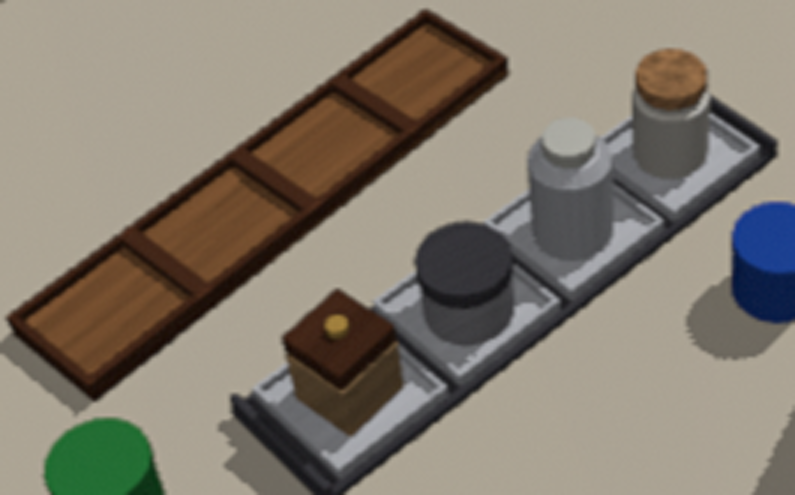

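```bash
cat > h.py <<'E'
import numpy as np, pickle
from scipy.spatial.transform import Rotation as R
def ray(c,p,s=None):
    d=np.array([(p[0]-c["cx"])/c["fx"],(p[1]-c["cy"])/c["fy"],1.])
    if s is None: return np.array(c["position"]),R.from_quat(c["attitude"]).apply(d)
    H=np.array(c["hand_eye"]); Q=R.from_quat(s["tool_rot"])
    return np.array(s["ee_pos"])+Q.apply(H[:3,3]),Q.apply(H[:3,:3]@d)
def onz(r,z): return r[0]+r[1]*(z-r[0][2])/r[1][2]
def tri(*rs):
    A=0;b=0
    for o,d in rs:
        d=d/np.linalg.norm(d);P=np.eye(3)-np.outer(d,d);A=A+P;b=b+P@o
    x=np.linalg.solve(A,b); return x,max(np.linalg.norm(np.cross(x-o,d/np.linalg.norm(d))) for o,d in rs)
E
cat > m.py <<'E'
from h import *
T=pickle.load(open("top0.pkl","rb"))[0];S=pickle.load(open("side0.pkl","rb"))[0]
cv=lambda p,o:((p[0]+.5)/3-.5+o[0],(p[1]+.5)/3-.5+o[1])
P=dict(knob=((129,308),(336,324)),tin=((289,334),(464,262)),can=((422,337),(569,141)),jar=((579,351),(671,77)),
rFL=((34,26),(12,320)),rFR=((577,36),(428,12)),rNR=((575,152),(507,65)),rNL=((25,142),(93,392)),
b1=((97,277),(286,340)),b2=((172,275),(337,291)),b3=((175,352),(396,335)),b4=((97,352),(340,383)))
Z=dict(knob=.077,tin=.061,can=.097,jar=.085)
for k,(a,b) in P.items():
    r1=ray(T,cv(a,(125,165)));r2=ray(S,cv(b,(95,190)));x,e=tri(r1,r2)
    z=Z.get(k,.018 if k[0]=='r' else .071)
    print(k,np.round(x*1e3,1),round(e*1e3,1),"at z:",np.round(onz(r1,z)[:2]*1e3,1),np.round(onz(r2,z)[:2]*1e3,1))
E
python3 m.py
```

```text
knob [471.5 127.3  79.7] 0.5 at z: [472.3 128.4] [472.7 125.8]
tin [459.5  36.7  57.1] 0.2 at z: [458.8  35.8] [457.3  39. ]
can [451.4 -49.1  95.7] 1.2 at z: [452.2 -48.6] [449.4 -48.7]
jar [ 444.7 -140.1   83.7] 1.0 at z: [ 445.4 -139.6] [ 442.9 -139.5]
rFL [667.1 217.8  18.2] 1.3 at z: [668.4 218.8] [665.9 217.3]
rFR [ 659.9 -138.1   19. ] 1.1 at z: [ 661.2 -137.6] [ 659.6 -139.2]
rNR [ 583.7 -136.6   13.6] 0.5 at z: [ 583.  -136.3] [ 579.9 -133.5]
rNL [589.9 220.3  14.4] 1.1 at z: [589.9 219.7] [586. 221.]
b1 [490.8 149.3  72.3] 1.3 at z: [492.1 150.5] [490.4 148.3]
b2 [493.4 105.6  70.6] 0.1 at z: [493.3 105.4] [493.2 105.8]
b3 [448.2 103.8  64.2] 0.8 at z: [446.7 101.4] [444.9 107.5]
b4 [447.2 149.   68.4] 0.2 at z: [446.7 148. ] [445.9 150.2]
```

Heights agree with the text, and the rack is at about (625,41) mm with yaw -0.02. I'll move to a central spot above both rows for one refining wrist picture.

Emit:
arm_command --rows '[[[0,0,-35,0,0,0],[15,-15,-70,0,0,-0.04],[45,-45,-80,0,0,-0.12],[80,-78,-80,0,0,-0.2],[115,-112,-80,0,0,-0.28],[150,-146,-80,0,0,-0.37],[185,-180,-80,0,0,-0.45],[220,-214,-80,0,0,-0.53],[255,-248,-80,0,0,-0.62],[290,-282,-80,0,0,-0.7]]]' --fingers 93

```text
clock: 1.15
ee_pos: [0.3969, -0.2476, 0.26]
tool_rot: [0.867, 0.499, -0.0, 0.0]
wrist_force: [0.2, -0.5, 0.2]
gripper_width: 1.004
```

```bash
cat > go.py <<'E'
import sys
from h import *
from bench import ctrl
s=ctrl.sense();Q=R.from_quat(s["tool_rot"]);X=Q.apply([1,0,0]);Z=Q.apply([0,0,1])
phi=np.arctan2(X[1],X[0]);p=np.array(s["ee_pos"])
print("t",round(s["clock"],2),"tcp",np.round(p*1e3,1),"phi",round(phi,3),"tilt",np.round(Z[:2],3),"w",round(s["gripper_width"]*93,1),"F",np.round(s["wrist_force"],1))
for a in sys.argv[1:]:
    x,y,z,f=map(float,a.split(","))
    # ideal-down target
    Rt=np.column_stack([[np.cos(f),np.sin(f),0],[np.sin(f),-np.cos(f),0],[0,0,-1]])
    print(a,"->",np.round(Q.inv().apply(np.array([x,y,z])-p*1e3),1),np.round((Q.inv()*R.from_matrix(Rt)).as_rotvec(),3))
E
python3 go.py 520,0,250,1.5
```

```text
t 1.15 tcp [ 396.9 -247.6  260. ] phi 1.045 tilt [-0. -0.] w 93.4 F [ 0.2 -0.5  0.2]
520,0,250,1.5 -> [275.9 -17.8   9.9] [ 0.     0.    -0.455]
```

Emit:
arm_command --rows '[[[35,-2,1,0,0,-0.06],[75,-5,3,0,0,-0.12],[115,-8,4,0,0,-0.19],[155,-10,6,0,0,-0.26],[195,-13,7,0,0,-0.32],[230,-15,8,0,0,-0.38],[255,-17,9,0,0,-0.42],[275,-18,10,0,0,-0.455],[275,-18,10,0,0,-0.455],[275,-18,10,0,0,-0.455]]]'

```text
clock: 2.15
ee_pos: [0.5193, -0.0038, 0.2496]
tool_rot: [0.733, 0.68, -0.001, -0.0]
wrist_force: [-0.2, -0.5, -0.2]
gripper_width: 0.999
```

```bash
python3 go.py && python3 - <<'E'
from bench import ctrl, read_camera
import cv2,pickle
s=ctrl.sense();c=read_camera("wrist");pickle.dump((c,s),open("w1.pkl","wb"))
cv2.imwrite("pics/w1.png",c["pixels"][:,:,::-1])
E
```

```text
t 2.15 tcp [519.3  -3.8 249.6] phi 1.496 tilt [-0.001 -0.001] w 92.9 F [-0.2 -0.5 -0.2]
```

View pics/w1.png

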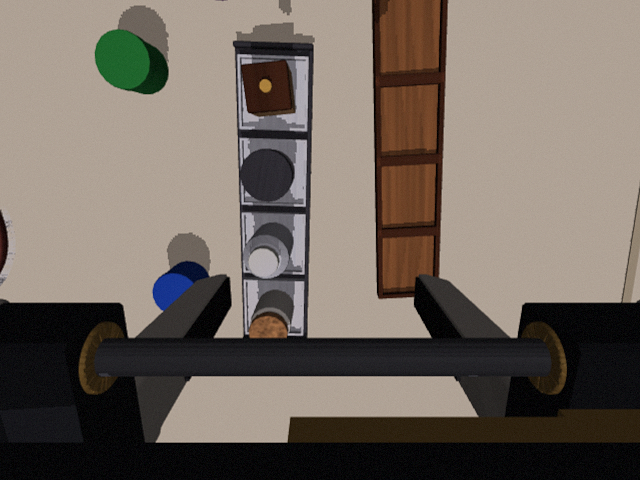

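In the wrist view the knob is at (265,86), the tin lid at (267,175), the can cap at (264,262), and the rack's right end at (379,297) to (437,296). I'll compare these with the fixed-camera estimates.

```bash
python3 - <<'E'
from h import *
c,s=pickle.load(open("w1.pkl","rb"))
for k,p,z in [("knob",(265,86),77),("tin",(267,175),61),("can",(264,262),97),("rNR",(379,297),18),("rFR",(437,296),18),("div NR",(380,235),18),("divFR",(438.5,232),18),("divN",(376.5,79),18),("divF",(443,76),18),
 ("b1",(242,66),71),("b2",(286,60),71),("b3",(293,109),71),("b4",(249,115),71)]:
    print(k,np.round(onz(ray(c,p,s),z/1e3)[:2]*1e3,1))
E
```

```text
knob [471.3 126.1]
tin [460.7  38.2]
can [452.7 -49.9]
rNR [ 584.5 -136.4]
rFR [ 661.9 -140.7]
div NR [588.6 -50.8]
divFR [662.9 -52.4]
divN [590.5 133.1]
divF [666.  130.6]
b1 [449.9 147. ]
b2 [493.9 149.1]
b3 [496.5 103.2]
b4 [450.9 100.8]
```

All agree within 2 mm. Jar first.

```bash
python3 go.py 444.5,-140,140,1.47 444.5,-140,32,1.47
```

```text
t 2.2 tcp [519.2  -4.6 249.7] phi 1.495 tilt [-0.001 -0.001] w 92.9 F [0.1 0.2 0.1]
444.5,-140,140,1.47 -> [-140.6  -64.1  110. ] [-0.001  0.001  0.025]
444.5,-140,32,1.47 -> [-140.4  -64.   218. ] [-0.001  0.001  0.025]
```

Emit:
arm_command --rows '[[[-25,-12,20,0,0,0.01],[-55,-25,45,0,0,0.02],[-85,-40,70,0,0,0.025],[-115,-52,95,0,0,0.025],[-135,-61,108,0,0,0.025],[-140,-64,110,0,0,0.025],[-140,-64,110,0,0,0.025],[-140,-64,110,0,0,0.025],[-140,-64,110,0,0,0.025],[-140,-64,110,0,0,0.025]]]'

```text
clock: 3.2
ee_pos: [0.4467, -0.1368, 0.1407]
tool_rot: [0.741, 0.672, 0.001, 0.001]
wrist_force: [-1.2, -1.2, 0.1]
gripper_width: 1.001
```

```bash
python3 go.py 444.5,-140,32,1.47
```

```text
t 3.2 tcp [ 446.7 -136.8  140.7] phi 1.474 tilt [ 0.002 -0.   ] w 93.1 F [-1.2 -1.2  0.1]
444.5,-140,32,1.47 -> [ -3.4  -2.  108.7] [ 0.002 -0.     0.004]
```

Emit:
arm_command --rows '[[[-1,-1,12,0,0,0],[-2,-1,30,0,0,0],[-2,-1,50,0,0,0],[-2,-1,70,0,0,0],[-2,-1,88,0,0,0],[-2,-1,100,0,0,0],[-2,-1,108,0,0,0],[-2,-1,108,0,0,0],[-2,-1,108,0,0,0],[-2,-1,108,0,0,0]]]'

```text
clock: 4.2
ee_pos: [0.4452, -0.1398, 0.0327]
tool_rot: [0.741, 0.671, 0.0, 0.001]
wrist_force: [0.8, -0.3, -1.1]
gripper_width: 0.998
```

```bash
python3 go.py 444.5,-140,32,1.47; python3 - <<'E'
from bench import ctrl, read_camera
import cv2,pickle
s=ctrl.sense();c=read_camera("wrist");pickle.dump((c,s),open("w2.pkl","wb"))
cv2.imwrite("pics/w2.png",c["pixels"][:,:,::-1])
E
python3 go.py
```

```text
t 4.2 tcp [ 445.2 -139.8   32.7] phi 1.472 tilt [ 0.002 -0.   ] w 92.8 F [ 0.8 -0.3 -1.1]
444.5,-140,32,1.47 -> [-0.3 -0.6  0.7] [0.002 0.    0.002]
t 4.25 tcp [ 445.1 -139.8   32.6] phi 1.472 tilt [ 0.002 -0.   ] w 93.2 F [-0.7 -0.3 -1. ]
```

View pics/w2.png

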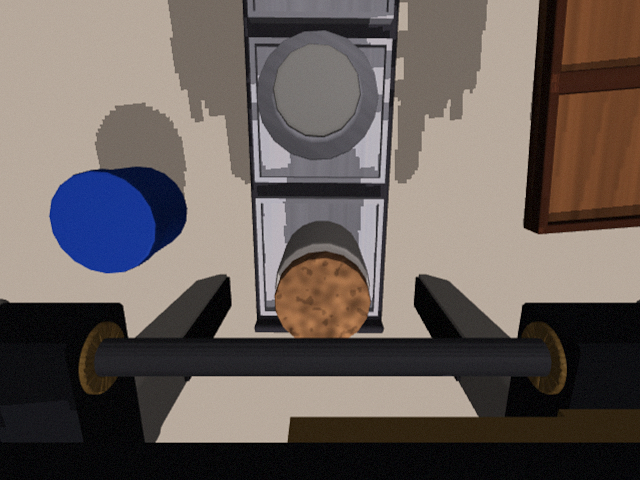

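The cork is centred between the fingers at (323,297). Closing on the jar.

Emit:
arm_command --rows '[[[0,0,0,0,0,0],[0,0,0,0,0,0],[0,0,0,0,0,0],[0,0,0,0,0,0],[0,0,0,0,0,0],[0,0,0,0,0,0],[0,0,0,0,0,0],[0,0,0,0,0,0],[0,0,0,0,0,0],[0,0,0,0,0,0]]]' --fingers 0

```text
clock: 5.25
ee_pos: [0.4446, -0.1397, 0.032]
tool_rot: [0.741, 0.671, 0.0, 0.0]
wrist_force: [0.9, -0.4, 0.2]
gripper_width: 0.49
```

```bash
python3 go.py; python3 - <<'E'
from h import *
c,s=pickle.load(open("w2.pkl","rb"))
for p,z in [((323,297),.085),((317,90),.097)]: print(np.round(onz(ray(c,p,s),z)*1e3,1))
E
```

```text
t 5.25 tcp [ 444.6 -139.7   32. ] phi 1.472 tilt [0. 0.] w 45.6 F [ 0.9 -0.4  0.2]
[ 445.  -137.9   85. ]
[451.4 -49.7  97. ]
```

Emit:
arm_command --rows '[[[0,0,-3,0,0,0],[0,0,-10,0,0,0],[0,0,-20,0,0,0],[0,0,-35,0,0,0],[0,0,-53,0,0,0],[0,0,-72,0,0,0],[0,0,-90,0,0,0],[0,0,-105,0,0,0],[0,0,-115,0,0,0],[0,0,-118,0,0,0]]]'

```text
clock: 6.25
ee_pos: [0.445, -0.1399, 0.1514]
tool_rot: [0.741, 0.671, 0.001, 0.001]
wrist_force: [-0.4, 0.6, -1.6]
gripper_width: 0.486
```

```bash
python3 go.py 627.8,175.8,150,1.55 && python3 - <<'E'
from bench import ctrl, read_camera
import cv2
a=read_camera("side")["pixels"][60:360,95:495];b=read_camera("wrist")["pixels"][150:450,120:520]
cv2.imwrite("pics/c3.png",cv2.hconcat([a,b])[:,:,::-1])
E
```

```text
t 6.25 tcp [ 445.  -139.9  151.4] phi 1.472 tilt [ 0.002 -0.001] w 45.2 F [-0.4  0.6 -1.6]
627.8,175.8,150,1.55 -> [332.2 150.7   1.5] [ 0.002  0.001 -0.078]
```

View pics/c3.png

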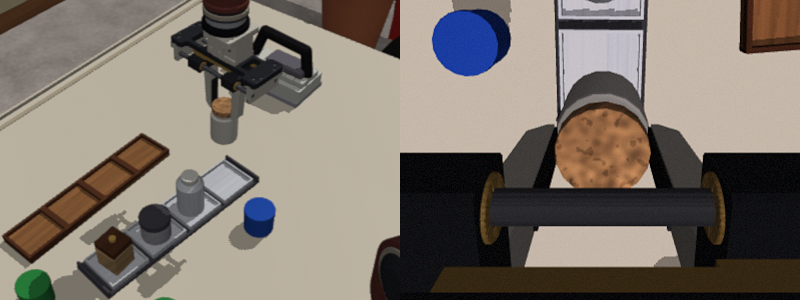

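```bash
python3 - <<'E'
from h import *
from bench import ctrl
s=ctrl.sense();c=pickle.load(open("w2.pkl","rb"))[0];S=pickle.load(open("side0.pkl","rb"))[0]
print(tri(ray(c,(322,295),s),ray(S,(318,162))))
E
```

```text
(array([ 0.44319342, -0.13319421,  0.2158823 ]), np.float64(0.0023929542631408907))
```

Emit:
arm_command --rows '[[[10,5,0,0,0,0],[30,13,0,0,0,-0.01],[55,25,0,0,0,-0.02],[85,38,0,0,0,-0.03],[120,54,0,0,0,-0.04],[155,70,0,0,0,-0.05],[190,86,1,0,0,-0.06],[225,102,1,0,0,-0.07],[260,118,1,0,0,-0.075],[285,129,1,0,0,-0.078]]]'

```text
clock: 7.35
ee_pos: [0.6011, 0.1357, 0.1477]
tool_rot: [0.713, 0.701, 0.0, -0.001]
wrist_force: [-1.1, -0.3, -2.4]
gripper_width: 0.489
```

```bash
python3 go.py 627.8,175.8,150,1.55 627.8,175.8,32,1.55
```

```text
t 7.35 tcp [601.1 135.7 147.7] phi 1.553 tilt [-0.002  0.002] w 45.5 F [-1.1 -0.3 -2.4]
627.8,175.8,150,1.55 -> [40.6 26.  -2.3] [-0.002 -0.002  0.003]
627.8,175.8,32,1.55 -> [ 40.3  26.2 115.7] [-0.002 -0.002  0.003]
```

Emit:
arm_command --rows '[[[20,13,0,0,0,0],[34,22,0,0,0,0],[40,26,0,0,0,0],[40,26,8,0,0,0],[40,26,22,0,0,0],[40,26,40,0,0,0],[40,26,60,0,0,0],[40,26,75,0,0,0],[40,26,85,0,0,0],[40,26,88,0,0,0]]]'

```text
clock: 8.35
ee_pos: [0.6268, 0.1695, 0.0593]
tool_rot: [0.715, 0.699, -0.001, -0.001]
wrist_force: [-0.2, -0.1, -1.2]
gripper_width: 0.488
```

```bash
python3 go.py 627.8,175.8,32,1.55;python3 - <<'E'
from bench import ctrl, read_camera
import cv2
b=read_camera("wrist")["pixels"]
cv2.imwrite("pics/w4.png",b[:,:,::-1])
E
```

```text
t 8.35 tcp [626.8 169.5  59.3] phi 1.549 tilt [-0.003 -0.001] w 45.4 F [-0.2 -0.1 -1.2]
627.8,175.8,32,1.55 -> [ 6.3  1.  27.3] [-0.003  0.001 -0.001]
```

View pics/w4.png

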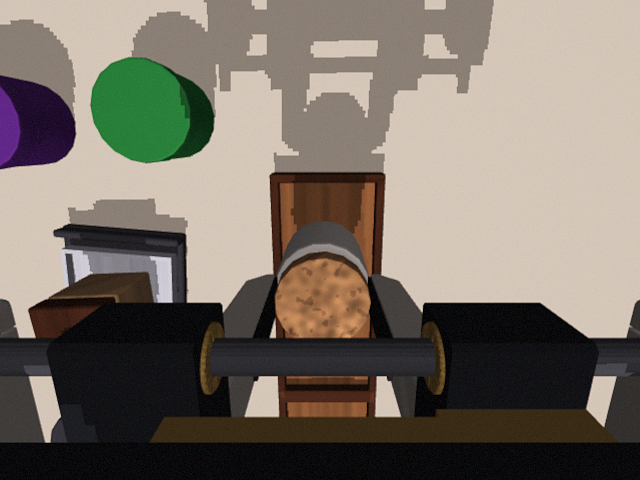

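Emit:
arm_command --rows '[[[4,1,0,0,0,0],[6,1,3,0,0,0],[6,1,9,0,0,0],[6,1,15,0,0,0],[6,1,20,0,0,0],[6,1,24,0,0,0],[6,1,26,0,0,0],[6,1,27,0,0,0],[6,1,27,0,0,0],[6,1,27,0,0,0]]]'

```text
clock: 9.4
ee_pos: [0.6291, 0.1766, 0.0342]
tool_rot: [0.715, 0.7, 0.0, 0.0]
wrist_force: [-0.2, -0.5, -1.6]
gripper_width: 0.486
```

```bash
python3 go.py 627.8,175.8,31,1.55
```

```text
t 9.4 tcp [629.1 176.6  34.2] phi 1.55 tilt [0. 0.] w 45.2 F [-0.2 -0.5 -1.6]
627.8,175.8,31,1.55 -> [-0.8 -1.3  3.2] [ 0. -0. -0.]
```

Emit:
arm_command --rows '[[[0,-1,1,0,0,0],[0,-1,2,0,0,0],[0,-1,3,0,0,0],[0,-1,3,0,0,0],[0,-1,3,0,0,0],[0,-1,3,0,0,0],[0,-1,3,0,0,0],[0,-1,3,0,0,0],[0,-1,3,0,0,0],[0,-1,3,0,0,0]]]'

```text
clock: 10.4
ee_pos: [0.6279, 0.1766, 0.0311]
tool_rot: [0.714, 0.7, 0.0, -0.0]
wrist_force: [0.5, 0.1, -0.2]
gripper_width: 0.49
```

```bash
python3 go.py
```

```text
t 10.4 tcp [627.9 176.6  31.1] phi 1.55 tilt [0. 0.] w 45.6 F [ 0.5  0.1 -0.2]
```

Emit:
arm_command --rows '[[[0,0,0,0,0,0],[0,0,0,0,0,0],[0,0,0,0,0,0],[0,0,0,0,0,0],[0,0,0,0,0,0],[0,0,0,0,0,0],[0,0,-10,0,0,0],[0,0,-35,0,0,0],[0,0,-75,0,0,0],[0,0,-115,0,0,0]]]' --fingers 85

```text
clock: 11.4
ee_pos: [0.6276, 0.1765, 0.1476]
tool_rot: [0.714, 0.7, -0.0, -0.0]
wrist_force: [0.4, 0.6, -0.3]
gripper_width: 0.916
```

```bash
python3 go.py 452,-49.5,150,1.47
```

```text
t 11.4 tcp [627.6 176.5 147.6] phi 1.55 tilt [-0.001  0.   ] w 85.2 F [ 0.4  0.6 -0.3]
452,-49.5,150,1.47 -> [-229.6 -170.8   -2.3] [-0.001 -0.     0.08 ]
```

Emit:
arm_command --rows '[[[-18,-13,-2,0,0,0.01],[-50,-37,-2,0,0,0.02],[-85,-63,-2,0,0,0.03],[-120,-89,-2,0,0,0.04],[-155,-115,-2,0,0,0.05],[-190,-141,-2,0,0,0.06],[-215,-160,-2,0,0,0.07],[-229,-170,-2,0,0,0.08],[-229,-170,-2,0,0,0.08],[-229,-170,-2,0,0,0.08]]]'

```text
clock: 12.4
ee_pos: [0.4542, -0.0482, 0.1488]
tool_rot: [0.742, 0.671, 0.001, 0.001]
wrist_force: [0.5, 0.4, 0.7]
gripper_width: 0.919
```

```bash
python3 go.py 452,-49.5,36,1.47;python3 - <<'E'
from bench import ctrl, read_camera
import cv2,pickle
s=ctrl.sense();c=read_camera("wrist");pickle.dump((c,s),open("w5.pkl","wb"))
b=c["pixels"]
cv2.imwrite("pics/w5.png",b[:,:,::-1])
E
```

```text
t 12.4 tcp [454.2 -48.2 148.8] phi 1.47 tilt [0.002 0.   ] w 85.5 F [0.5 0.4 0.7]
452,-49.5,36,1.47 -> [ -1.6  -2.3 112.8] [ 0.002 -0.001  0.   ]
```

View pics/w5.png

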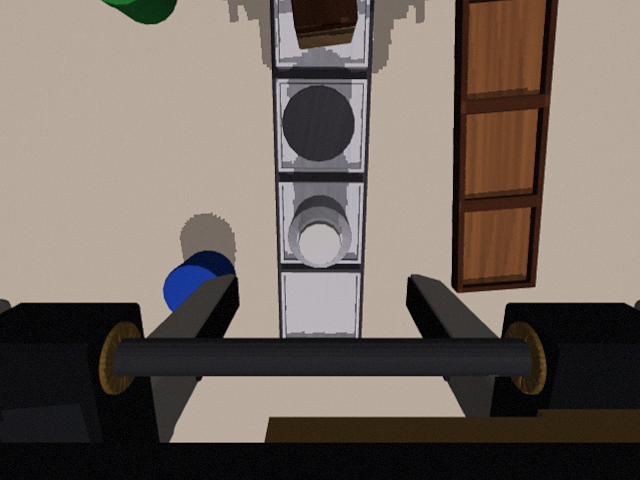

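The cap at (320,244) and tin lid at (319,123) are centred between the fingers. Descending on the can.

Emit:
arm_command --rows '[[[-1,-1,12,0,0,0],[-1,-2,30,0,0,0],[-1,-2,50,0,0,0],[-1,-2,70,0,0,0],[-1,-2,90,0,0,0],[-1,-2,104,0,0,0],[-1,-2,112,0,0,0],[-1,-2,112,0,0,0],[-1,-2,112,0,0,0],[-1,-2,112,0,0,0]]]'

```text
clock: 13.45
ee_pos: [0.4519, -0.0493, 0.0367]
tool_rot: [0.742, 0.671, 0.001, 0.001]
wrist_force: [-0.2, -0.7, 1.4]
gripper_width: 0.914
```

```bash
python3 go.py 452,-49.5,36,1.47;python3 - <<'E'
from h import *
c,s=pickle.load(open("w5.pkl","rb"))
for p,z in [((320,244),.097),((319,123),.061)]: print(np.round(onz(ray(c,p,s),z)*1e3,1))
E
```

```text
t 13.45 tcp [451.9 -49.3  36.7] phi 1.47 tilt [0.002 0.   ] w 85.0 F [-0.2 -0.7  1.4]
452,-49.5,36,1.47 -> [-0.2  0.1  0.7] [ 0.002 -0.     0.   ]
[451.8 -50.   97. ]
[459.9  38.4  61. ]
```

Emit:
arm_command --rows '[[[0,0,0,0,0,0],[0,0,0,0,0,0],[0,0,0,0,0,0],[0,0,0,0,0,0],[0,0,0,0,0,0],[0,0,0,0,0,0],[0,0,0,0,0,0],[0,0,0,0,0,0],[0,0,0,0,0,0],[0,0,0,0,0,0]]]' --fingers 0

```text
clock: 14.45
ee_pos: [0.4515, -0.0496, 0.0361]
tool_rot: [0.742, 0.671, 0.0, 0.0]
wrist_force: [1.3, -0.7, 1.1]
gripper_width: 0.537
```

```bash
python3 go.py
```

```text
t 14.45 tcp [451.5 -49.6  36.1] phi 1.47 tilt [0.001 0.   ] w 49.9 F [ 1.3 -0.7  1.1]
```

Emit:
arm_command --rows '[[[0,0,-3,0,0,0],[0,0,-10,0,0,0],[0,0,-22,0,0,0],[0,0,-38,0,0,0],[0,0,-58,0,0,0],[0,0,-78,0,0,0],[0,0,-95,0,0,0],[0,0,-107,0,0,0],[0,0,-114,0,0,0],[0,0,-115,0,0,0]]]'

```text
clock: 15.45
ee_pos: [0.451, -0.0496, 0.1516]
tool_rot: [0.742, 0.671, 0.0, 0.0]
wrist_force: [0.1, -0.9, -2.1]
gripper_width: 0.539
```

```bash
python3 go.py 626.1,85.8,150,1.55
```

```text
t 15.45 tcp [451.  -49.6 151.6] phi 1.47 tilt [ 0.001 -0.   ] w 50.1 F [ 0.1 -0.9 -2.1]
626.1,85.8,150,1.55 -> [152.4 160.5   1.7] [ 0.001  0.    -0.08 ]
```

Emit:
arm_command --rows '[[[8,8,0,0,0,-0.01],[25,26,0,0,0,-0.02],[47,49,0,0,0,-0.03],[72,76,0,0,0,-0.04],[97,102,0,0,0,-0.05],[120,126,0,0,0,-0.06],[138,145,0,0,0,-0.07],[149,157,0,0,0,-0.08],[152,160,0,0,0,-0.08],[152,160,0,0,0,-0.08]]]'

```text
clock: 16.45
ee_pos: [0.625, 0.0863, 0.1496]
tool_rot: [0.714, 0.7, -0.001, -0.001]
wrist_force: [-0.3, -0.1, -2.1]
gripper_width: 0.534
```

```bash
python3 go.py 626.1,85.8,35.5,1.55
```

```text
t 16.45 tcp [625.   86.3 149.6] phi 1.551 tilt [-0.002  0.   ] w 49.7 F [-0.3 -0.1 -2.1]
626.1,85.8,35.5,1.55 -> [ -0.5   1.3 114.1] [-0.002 -0.     0.001]
```

Emit:
arm_command --rows '[[[0,1,15,0,0,0],[0,1,35,0,0,0],[0,1,55,0,0,0],[0,1,73,0,0,0],[0,1,88,0,0,0],[0,1,98,0,0,0],[0,1,105,0,0,0],[0,1,109,0,0,0],[0,1,111,0,0,0],[0,1,112,0,0,0]]]'

```text
clock: 17.45
ee_pos: [0.627, 0.0856, 0.0394]
tool_rot: [0.714, 0.7, 0.0, 0.0]
wrist_force: [0.2, -0.1, -1.9]
gripper_width: 0.533
```

```bash
python3 go.py 626.1,85.8,35.5,1.55
```

```text
t 17.45 tcp [627.   85.6  39.4] phi 1.55 tilt [0.001 0.   ] w 49.5 F [ 0.2 -0.1 -1.9]
626.1,85.8,35.5,1.55 -> [ 0.2 -0.9  3.9] [ 0.001 -0.    -0.   ]
```

Emit:
arm_command --rows '[[[0,0,1,0,0,0],[0,0,2,0,0,0],[0,0,3,0,0,0],[0,0,3.5,0,0,0],[0,0,3.5,0,0,0],[0,0,3.5,0,0,0],[0,0,3.5,0,0,0],[0,0,3.5,0,0,0],[0,0,3.5,0,0,0],[0,0,3.5,0,0,0]]]'

```text
clock: 18.45
ee_pos: [0.6266, 0.0855, 0.0355]
tool_rot: [0.714, 0.7, 0.0, -0.0]
wrist_force: [0.8, 0.9, -1.8]
gripper_width: 0.534
```

Emit:
arm_command --rows '[[[0,0,0,0,0,0],[0,0,0,0,0,0],[0,0,0,0,0,0],[0,0,0,0,0,0],[0,0,0,0,0,0],[0,0,0,0,0,0],[0,0,-10,0,0,0],[0,0,-35,0,0,0],[0,0,-75,0,0,0],[0,0,-110,0,0,0]]]' --fingers 85

```text
clock: 19.45
ee_pos: [0.6267, 0.0857, 0.1477]
tool_rot: [0.714, 0.7, 0.0, 0.0]
wrist_force: [0.3, 0.2, -0.6]
gripper_width: 0.915
```

```bash
python3 go.py 459.5,38,145,1.47
```

```text
t 19.45 tcp [626.7  85.7 147.7] phi 1.55 tilt [0.001 0.001] w 85.1 F [ 0.3  0.2 -0.6]
459.5,38,145,1.47 -> [ -51.1 -166.2    2.6] [ 0.001 -0.001  0.08 ]
```

Emit:
arm_command --rows '[[[-5,-15,0,0,0,0.01],[-13,-42,0,0,0,0.02],[-22,-72,0,0,0,0.04],[-32,-104,0,0,0,0.05],[-41,-134,0,0,0,0.07],[-48,-155,1,0,0,0.08],[-51,-166,2,0,0,0.08],[-51,-166,2,0,0,0.08],[-51,-166,2,0,0,0.08],[-51,-166,2,0,0,0.08]]]'

```text
clock: 20.45
ee_pos: [0.4611, 0.0385, 0.1437]
tool_rot: [0.742, 0.671, 0.001, 0.0]
wrist_force: [0.1, -0.1, 0.2]
gripper_width: 0.915
```

```bash
python3 go.py 459.5,38,35,1.47
```

```text
t 20.45 tcp [461.1  38.5 143.7] phi 1.47 tilt [0.002 0.001] w 85.1 F [ 0.1 -0.1  0.2]
459.5,38,35,1.47 -> [ -0.8  -1.7 108.7] [ 0.002 -0.001  0.   ]
```

Emit:
arm_command --rows '[[[0,-1,12,0,0,0],[-1,-1,30,0,0,0],[-1,-1,50,0,0,0],[-1,-1,70,0,0,0],[-1,-1,88,0,0,0],[-1,-1,100,0,0,0],[-1,-1,108,0,0,0],[-1,-1,108,0,0,0],[-1,-1,108,0,0,0],[-1,-1,108,0,0,0]]]'

```text
clock: 21.45
ee_pos: [0.4592, 0.0372, 0.036]
tool_rot: [0.742, 0.671, 0.001, 0.0]
wrist_force: [0.5, -0.6, 0.6]
gripper_width: 0.914
```

Emit:
arm_command --rows '[[[0,0,0,0,0,0],[0,0,0,0,0,0],[0,0,0,0,0,0],[0,0,0,0,0,0],[0,0,0,0,0,0],[0,0,0,0,0,0],[0,0,0,0,0,0],[0,0,0,0,0,0],[0,0,0,0,0,0],[0,0,0,0,0,0]]]' --fingers 0

```text
clock: 22.45
ee_pos: [0.4584, 0.037, 0.0355]
tool_rot: [0.742, 0.671, 0.0, -0.0]
wrist_force: [-0.8, -0.3, -0.3]
gripper_width: 0.099
```

```bash
python3 go.py 624.3,-4.2,145,1.55; python3 - <<'E'
from bench import ctrl, read_camera
import cv2
b=read_camera("wrist")["pixels"]
cv2.imwrite("pics/w6.png",b[:,:,::-1])
E
```

```text
t 22.45 tcp [458.4  37.   35.5] phi 1.47 tilt [-0.  0.] w 9.2 F [-0.8 -0.3 -0.3]
624.3,-4.2,145,1.55 -> [ -24.3  169.2 -109.5] [-0.   -0.   -0.08]
```

View pics/w6.png

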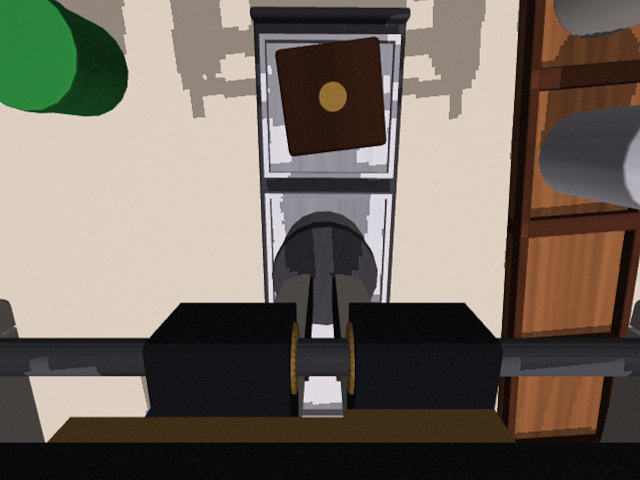

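The fingers shut to 9 mm above the tin. The tin still stands in its tray, with its lid at about (325,270). In the wrist pictures the open tips are 184 px apart, so they end about 38 mm nearer the camera than the stated TCP. That also explains the jar being held by its cork at 45.6 mm. I'll open, go lower with the pads on the lid, and check from the side.

Emit:
arm_command --rows '[[[0,0,-4,0,0,0],[0,0,-8,0,0,0],[0,0,-8,0,0,0],[0,0,-8,0,0,0],[0,0,-8,0,0,0],[0,0,-8,0,0,0],[0,0,-8,0,0,0],[0,0,-8,0,0,0],[0,0,-8,0,0,0],[0,0,-8,0,0,0]]]' --fingers 85

```text
clock: 23.5
ee_pos: [0.4584, 0.0371, 0.0435]
tool_rot: [0.742, 0.671, -0.0, -0.0]
wrist_force: [-1.1, 0.5, 0.7]
gripper_width: 0.871
```

Emit:
arm_command --rows '[[[0,0,4,0,0,0],[0,0,8,0,0,0],[0,0,12,0,0,0],[0,0,16,0,0,0],[0,0,20,0,0,0],[0,0,24,0,0,0],[0,0,26,0,0,0],[0,0,28,0,0,0],[0,0,28,0,0,0],[0,0,28,0,0,0]]]'

```text
clock: 24.5
ee_pos: [0.4585, 0.0371, 0.0155]
tool_rot: [0.742, 0.671, 0.0, 0.0]
wrist_force: [0.3, 0.7, -0.8]
gripper_width: 0.913
```

```bash
python3 go.py 459.5,38,10,1.47; python3 - <<'E'
from bench import ctrl, read_camera
import cv2
a=read_camera("side")["pixels"][180:330,180:380];b=read_camera("wrist")["pixels"][120:420,120:520]
cv2.imwrite("pics/c7.png",cv2.hconcat([cv2.resize(a,(400,300),interpolation=cv2.INTER_CUBIC),b])[:,:,::-1])
E
```

```text
t 24.5 tcp [458.5  37.1  15.5] phi 1.47 tilt [0. 0.] w 84.9 F [ 0.3  0.7 -0.8]
459.5,38,10,1.47 -> [1.  0.9 5.5] [ 0. -0. -0.]
```

View pics/c7.png

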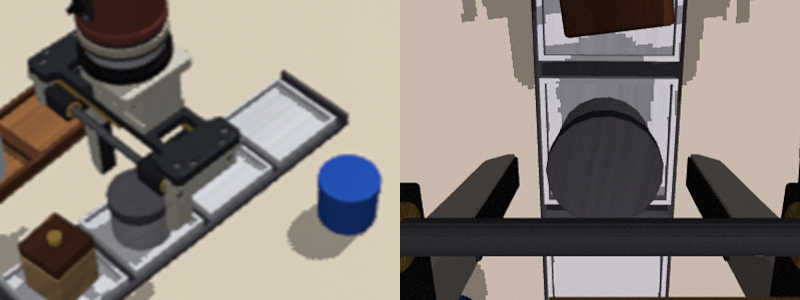

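```bash
python3 - <<'E'
from h import *
from bench import ctrl
s=ctrl.sense();c=pickle.load(open("w2.pkl","rb"))[0];S=pickle.load(open("side0.pkl","rb"))[0]
print("lid",onz(ray(c,(325,280),s),.061)*1e3)
o,d=ray(S,(268,294))
for x in (.416,.407,.398): print("tip",np.round((o+d*(x-o[0])/d[0])*1e3,1))
# wrist: inner tip edges at +-42.5 across -> depth & location of tips
for u in ((518,156),(688,156)):
    p=(u[0]-400+120,u[1]+120); d=np.array([(p[0]-c["cx"])/c["fx"],(p[1]-c["cy"])/c["fy"],1.])
    print(np.round(np.array(c["hand_eye"])[:3,:3]@(d*.0425/abs(d[0]))*1e3+np.array(c["hand_eye"])[:3,3]*1e3,1))
E
```

```text
lid [460.00523653  44.52176387  61.        ]
tip [416.   37.6  44.2]
tip [407.   46.6  60.3]
tip [398.   55.6  76.4]
[  6.6 -43.2 -37.5]
[  7.7  41.8 -40.5]
```

The tips are measured 39 mm behind the stated TCP, so they are at z ≈ 54 mm now and the lid spans 47 to 61 mm. Down 9 mm more, then close.

Emit:
arm_command --rows '[[[1,1,3,0,0,0],[2,1,6,0,0,0],[2,1,9,0,0,0],[2,1,9,0,0,0],[2,1,9,0,0,0],[2,1,9,0,0,0],[2,1,9,0,0,0],[2,1,9,0,0,0],[2,1,9,0,0,0],[2,1,9,0,0,0]]]'

```text
clock: 25.6
ee_pos: [0.4597, 0.039, 0.0065]
tool_rot: [0.742, 0.671, 0.0, 0.0]
wrist_force: [-0.6, -0.4, -0.0]
gripper_width: 0.914
```

Emit:
arm_command --rows '[[[0,0,0,0,0,0],[0,0,0,0,0,0],[0,0,0,0,0,0],[0,0,0,0,0,0],[0,0,0,0,0,0],[0,0,0,0,0,0],[0,0,0,0,0,0],[0,0,0,0,0,0],[0,0,0,0,0,0],[0,0,0,0,0,0]]]' --fingers 0

```text
clock: 26.6
ee_pos: [0.4597, 0.039, 0.0065]
tool_rot: [0.742, 0.671, 0.0, 0.0]
wrist_force: [1.3, 0.2, -0.2]
gripper_width: 0.62
```

```bash
python3 go.py
```

```text
t 26.6 tcp [459.7  39.    6.5] phi 1.47 tilt [0. 0.] w 57.6 F [ 1.3  0.2 -0.2]
```

Emit:
arm_command --rows '[[[0,0,-3,0,0,0],[0,0,-10,0,0,0],[0,0,-22,0,0,0],[0,0,-38,0,0,0],[0,0,-58,0,0,0],[0,0,-78,0,0,0],[0,0,-95,0,0,0],[0,0,-107,0,0,0],[0,0,-114,0,0,0],[0,0,-115,0,0,0]]]'

```text
clock: 27.6
ee_pos: [0.46, 0.039, 0.1224]
tool_rot: [0.742, 0.67, 0.001, 0.001]
wrist_force: [-0.2, -0.5, -1.0]
gripper_width: 0.616
```

```bash
python3 go.py 624.3,-4.2,120,1.55
```

```text
t 27.6 tcp [460.   39.  122.4] phi 1.47 tilt [0.002 0.   ] w 57.3 F [-0.2 -0.5 -1. ]
624.3,-4.2,120,1.55 -> [-26.3 167.8   2.6] [ 0.002 -0.    -0.08 ]
```

Emit:
arm_command --rows '[[[-1,8,0,0,0,-0.01],[-4,27,0,0,0,-0.02],[-8,51,0,0,0,-0.03],[-12,78,0,0,0,-0.04],[-17,106,0,0,0,-0.05],[-21,132,0,0,0,-0.06],[-24,152,0,0,0,-0.07],[-26,164,1,0,0,-0.08],[-26,167,1,0,0,-0.08],[-26,167,1,0,0,-0.08]]]'

```text
clock: 28.6
ee_pos: [0.6228, -0.0038, 0.1192]
tool_rot: [0.715, 0.7, -0.001, -0.001]
wrist_force: [0.1, -0.5, -1.4]
gripper_width: 0.618
```

```bash
python3 go.py 624.3,-4.2,6,1.55
```

```text
t 28.6 tcp [622.8  -3.8 119.2] phi 1.55 tilt [-0.002  0.   ] w 57.5 F [ 0.1 -0.5 -1.4]
624.3,-4.2,6,1.55 -> [ -0.4   1.8 113.2] [-0.002 -0.    -0.   ]
```

Emit:
arm_command --rows '[[[0,1,15,0,0,0],[0,1,35,0,0,0],[0,1,55,0,0,0],[0,1,73,0,0,0],[0,1,88,0,0,0],[0,1,98,0,0,0],[0,1,105,0,0,0],[0,1,108,0,0,0],[0,1,110,0,0,0],[0,1,110,0,0,0]]]'

```text
clock: 29.6
ee_pos: [0.6245, -0.0037, 0.0108]
tool_rot: [0.714, 0.7, 0.0, 0.0]
wrist_force: [-0.6, 0.5, -0.6]
gripper_width: 0.619
```

```bash
python3 go.py 624.3,-4.2,6,1.55
```

```text
t 29.6 tcp [624.5  -3.7  10.8] phi 1.55 tilt [0.001 0.   ] w 57.5 F [-0.6  0.5 -0.6]
624.3,-4.2,6,1.55 -> [-0.5 -0.2  4.8] [ 0.001 -0.    -0.   ]
```

Emit:
arm_command --rows '[[[0,0,1,0,0,0],[0,0,2,0,0,0],[0,0,3,0,0,0],[0,0,4,0,0,0],[0,0,4.5,0,0,0],[0,0,4.5,0,0,0],[0,0,4.5,0,0,0],[0,0,4.5,0,0,0],[0,0,4.5,0,0,0],[0,0,4.5,0,0,0]]]'

```text
clock: 30.6
ee_pos: [0.6242, -0.0038, 0.006]
tool_rot: [0.714, 0.7, 0.0, 0.0]
wrist_force: [0.1, 0.4, -1.4]
gripper_width: 0.617
```

Emit:
arm_command --rows '[[[0,0,0,0,0,0],[0,0,0,0,0,0],[0,0,0,0,0,0],[0,0,0,0,0,0],[0,0,0,0,0,0],[0,0,0,0,0,0],[0,0,-10,0,0,0],[0,0,-35,0,0,0],[0,0,-75,0,0,0],[0,0,-110,0,0,0]]]' --fingers 85

```text
clock: 31.6
ee_pos: [0.6243, -0.0036, 0.1181]
tool_rot: [0.714, 0.7, 0.0, 0.0]
wrist_force: [0.8, 0.1, -0.2]
gripper_width: 0.915
```

```bash
python3 go.py 471.8,126.8,120,1.61
```

```text
t 31.6 tcp [624.3  -3.6 118.1] phi 1.55 tilt [0.001 0.   ] w 85.1 F [ 0.8  0.1 -0.2]
471.8,126.8,120,1.61 -> [ 127.2 -155.2   -1.9] [ 0.001 -0.    -0.06 ]
```

Emit:
arm_command --rows '[[[10,-12,-2,0,0,-0.01],[28,-35,-2,0,0,-0.02],[50,-61,-2,0,0,-0.03],[73,-89,-2,0,0,-0.04],[96,-117,-2,0,0,-0.05],[113,-138,-2,0,0,-0.06],[123,-150,-2,0,0,-0.06],[127,-155,-2,0,0,-0.06],[127,-155,-2,0,0,-0.06],[127,-155,-2,0,0,-0.06]]]'

```text
clock: 32.6
ee_pos: [0.4732, 0.1254, 0.1181]
tool_rot: [0.694, 0.72, 0.0, 0.001]
wrist_force: [0.4, -0.2, -0.8]
gripper_width: 0.913
```

```bash
python3 go.py 471.8,126.8,8,1.61; python3 - <<'E'
from bench import ctrl, read_camera
import cv2,pickle
s=ctrl.sense();c=read_camera("wrist");pickle.dump((c,s),open("w8.pkl","wb"))
b=c["pixels"]
cv2.imwrite("pics/w8.png",b[:,:,::-1])
E
```

```text
t 32.6 tcp [473.2 125.4 118.1] phi 1.608 tilt [ 0.001 -0.   ] w 84.9 F [ 0.4 -0.2 -0.8]
471.8,126.8,8,1.61 -> [  1.5  -1.4 110.1] [ 0.001  0.    -0.002]
```

View pics/w8.png

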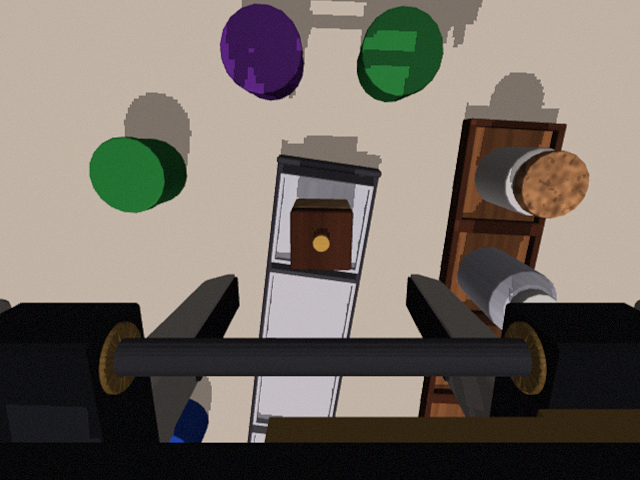

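The box is square to the fingers with its knob at (321,243), and the jar and can stand upright in their pockets. Grasping the box.

Emit:
arm_command --rows '[[[1,-1,12,0,0,0],[1,-1,30,0,0,0],[1,-1,50,0,0,0],[1,-1,70,0,0,0],[1,-1,88,0,0,0],[1,-1,100,0,0,0],[1,-1,108,0,0,0],[1,-1,110,0,0,0],[1,-1,110,0,0,0],[1,-1,110,0,0,0]]]'

```text
clock: 33.65
ee_pos: [0.4714, 0.1276, 0.0086]
tool_rot: [0.693, 0.721, 0.001, 0.0]
wrist_force: [-0.7, -1.1, -0.4]
gripper_width: 0.915
```

Emit:
arm_command --rows '[[[0,0,0,0,0,0],[0,0,0,0,0,0],[0,0,0,0,0,0],[0,0,0,0,0,0],[0,0,0,0,0,0],[0,0,0,0,0,0],[0,0,0,0,0,0],[0,0,0,0,0,0],[0,0,0,0,0,0],[0,0,0,0,0,0]]]' --fingers 0

```text
clock: 34.65
ee_pos: [0.471, 0.1275, 0.0081]
tool_rot: [0.693, 0.721, 0.0, 0.0]
wrist_force: [1.4, 0.4, 0.1]
gripper_width: 0.492
```

```bash
python3 go.py
```

```text
t 34.65 tcp [471.  127.5   8.1] phi 1.61 tilt [0. 0.] w 45.8 F [1.4 0.4 0.1]
```

Emit:
arm_command --rows '[[[0,0,-3,0,0,0],[0,0,-10,0,0,0],[0,0,-22,0,0,0],[0,0,-38,0,0,0],[0,0,-58,0,0,0],[0,0,-80,0,0,0],[0,0,-98,0,0,0],[0,0,-111,0,0,0],[0,0,-119,0,0,0],[0,0,-120,0,0,0]]]'

```text
clock: 35.65
ee_pos: [0.4713, 0.1276, 0.1293]
tool_rot: [0.693, 0.721, 0.001, 0.001]
wrist_force: [0.2, -0.4, -0.8]
gripper_width: 0.493
```

```bash
python3 go.py 622.6,-94.2,125,1.55
```

```text
t 35.65 tcp [471.3 127.6 129.3] phi 1.61 tilt [0.002 0.001] w 45.9 F [ 0.2 -0.4 -0.8]
622.6,-94.2,125,1.55 -> [-227.5  142.5    4.5] [ 0.002 -0.001  0.06 ]
```

Emit:
arm_command --rows '[[[-10,6,0,0,0,0.01],[-32,20,0,0,0,0.01],[-62,39,0,0,0,0.02],[-97,61,0,0,0,0.03],[-132,83,1,0,0,0.04],[-167,105,2,0,0,0.05],[-197,123,3,0,0,0.06],[-217,136,4,0,0,0.06],[-227,142,4,0,0,0.06],[-227,142,4,0,0,0.06]]]'

```text
clock: 36.65
ee_pos: [0.6213, -0.0963, 0.1226]
tool_rot: [0.716, 0.698, -0.001, -0.0]
wrist_force: [-0.2, -0.6, -0.7]
gripper_width: 0.494
```

```bash
python3 go.py 622.6,-94.2,7.5,1.55
```

```text
t 36.65 tcp [621.3 -96.3 122.6] phi 1.546 tilt [-0.002 -0.001] w 45.9 F [-0.2 -0.6 -0.7]
622.6,-94.2,7.5,1.55 -> [  2.2   1.5 115.1] [-0.002  0.001 -0.004]
```

Emit:
arm_command --rows '[[[1,0,15,0,0,0],[1,0,35,0,0,0],[1,0,55,0,0,0],[1,0,73,0,0,0],[1,0,88,0,0,0],[1,0,99,0,0,0],[1,0,106,0,0,0],[1,0,109,0,0,0],[1,0,111,0,0,0],[1,0,111,0,0,0]]]'

```text
clock: 37.65
ee_pos: [0.6219, -0.0929, 0.0133]
tool_rot: [0.715, 0.7, 0.0, 0.0]
wrist_force: [-0.6, 0.1, -1.4]
gripper_width: 0.497
```

```bash
python3 go.py 622.6,-94.2,7.5,1.55
```

```text
t 37.65 tcp [621.9 -92.9  13.3] phi 1.55 tilt [0.001 0.   ] w 46.2 F [-0.6  0.1 -1.4]
622.6,-94.2,7.5,1.55 -> [-1.3  0.7  5.8] [ 0.001 -0.    -0.   ]
```

Emit:
arm_command --rows '[[[-1,0,1,0,0,0],[-1,0,2,0,0,0],[-1,0,3,0,0,0],[-1,0,4,0,0,0],[-1,0,5,0,0,0],[-1,0,5.5,0,0,0],[-1,0,5.5,0,0,0],[-1,0,5.5,0,0,0],[-1,0,5.5,0,0,0],[-1,0,5.5,0,0,0]]]'

```text
clock: 38.65
ee_pos: [0.6216, -0.0939, 0.0075]
tool_rot: [0.715, 0.7, 0.0, 0.0]
wrist_force: [-0.2, 0.4, -0.2]
gripper_width: 0.493
```

Emit:
arm_command --rows '[[[0,0,0,0,0,0],[0,0,0,0,0,0],[0,0,0,0,0,0],[0,0,0,0,0,0],[0,0,0,0,0,0],[0,0,0,0,0,0],[0,0,-10,0,0,0],[0,0,-35,0,0,0],[0,0,-75,0,0,0],[0,0,-115,0,0,0]]]' --fingers 85

```text
clock: 39.65
ee_pos: [0.6212, -0.0938, 0.124]
tool_rot: [0.714, 0.7, -0.0, -0.0]
wrist_force: [0.8, 0.0, -0.2]
gripper_width: 0.914
```

Emit:
arm_command --rows '[[[0,-10,-15,0,0,0],[0,-30,-40,0,0,0],[0,-55,-60,0,0,0],[0,-80,-80,0,0,0],[0,-105,-90,0,0,0],[0,-120,-95,0,0,0],[0,-130,-100,0,0,0],[0,-130,-100,0,0,0],[0,-130,-100,0,0,0],[0,-130,-100,0,0,0]]]'

```text
clock: 40.65
ee_pos: [0.4921, -0.0911, 0.222]
tool_rot: [0.714, 0.7, 0.0, -0.0]
wrist_force: [0.1, -0.2, -0.2]
gripper_width: 0.915
```

```bash
python3 go.py; python3 - <<'E'
from bench import ctrl, read_camera
import cv2,pickle
s=ctrl.sense();w=read_camera("wrist");pickle.dump((w,s),open("w9.pkl","wb"))
a=read_camera("side")["pixels"][150:330,80:320];b=read_camera("top")["pixels"][150:350,110:350]
cv2.imwrite("pics/c9.png",cv2.hconcat([cv2.resize(a,(400,300),interpolation=cv2.INTER_CUBIC),cv2.resize(b,(360,300),interpolation=cv2.INTER_CUBIC)])[:,:,::-1])
cv2.imwrite("pics/w9.png",w["pixels"][:,:,::-1])
E
```

```text
t 40.65 tcp [492.1 -91.1 222. ] phi 1.55 tilt [-0.     0.001] w 85.1 F [ 0.1 -0.2 -0.2]
```

View pics/c9.png

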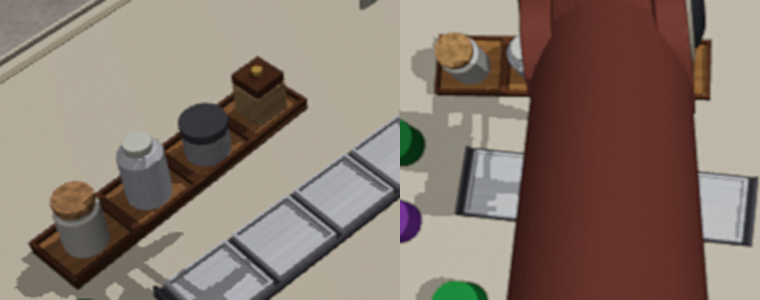

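View pics/w9.png

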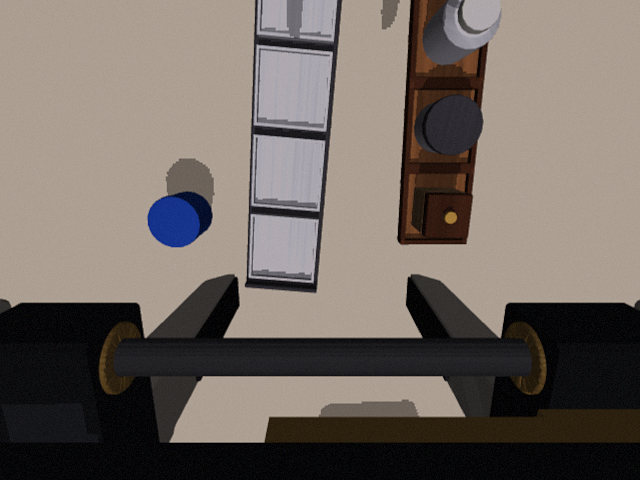

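All four stand upright in their pockets, in the order jar, can, tin, box from the left. I'll check the offsets from the pocket centres.

```bash
python3 - <<'E'
from h import *
c,s=pickle.load(open("w9.pkl","rb"));S=pickle.load(open("side0.pkl","rb"))[0]
a=-.019;M=np.array([[np.cos(a),-np.sin(a)],[np.sin(a),np.cos(a)]])
for k,p,w,z in [("jar",(74,197),None,.084),("can",(137,146),(478,12),.096),("tin",(204,122),(453,125),.060),("box",(257,70),(451,217),.076)]:
    r=ray(S,(p[0]/1.667+80,p[1]/1.667+150)); f=lambda x:np.round(M.T@(x[:2]*1e3-[625.3,40.8]),1)
    print(k,f(onz(r,z)),*( [f(onz(ray(c,w,s),z)),np.round(tri(r,ray(c,w,s))[0][2]*1e3,1)] if w else []))
E
```

```text
jar [ -1.8 131.8]
can [-6.4 47.8] [-2.4 41.4] 88.3
tin [ -5.1 -45.3] [ -2.  -45.8] 57.7
box [  -2.9 -136.1] [  -1.4 -135.1] 75.9
```

```bash
python3 -c "
from bench import ctrl
print(ctrl.close_job())"
```

```text
the job is handed in; nothing more can be done
None
```

The four things are in the rack in reverse order. From left to right the carrier held box, tin, can, jar; the rack now holds jar, can, tin, box. I handed the job in at about 41 s, with the gripper open and well clear.

**Last checks:**
- In the final pictures all four stand upright in their pockets. They measured within about 7 mm of the pocket centres, against limits of 16 mm across and 18 mm along the row.
- The box and tin tops stand within about 3 mm of the expected heights.
- I never sent the arm near the iron, but I did not re-measure it.

**What failed or disagreed:**
- **Fingertips:** the pictures put them about 39 mm behind the stated TCP. The first grasp on the tin therefore closed above its lid; I opened, went lower and gripped the lid at 57.6 mm.
- **Jar and can:** from the finger openings, the jar was probably carried by its cork and the can by its shoulder. Neither seemed to slip.
- **Can height:** its triangulated top came out at 88 mm instead of 96 mm. That pixel lay at the edge of the picture, so I put it down to measurement error and did not re-measure.

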